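# Bridge the two terminal posts with the matching copper link

### The job

On the training bench, take the long copper bridging link (red grip), whose two holes match the two brass posts of the grey terminal panel, and thread it over both posts. Lower it all the way down before letting go, do not drop it, and leave it lying flat on both brass shoulders. Leave the short link with the yellow grip and the solder pump where they lie.

Things in the scene. Friction and masses are not known exactly. Their poses are not given: they have to be found in the camera images.
- long_link: Link to fit: copper plate 140 x 50 x 6 mm, two 26 mm through holes at x = -40, +40 mm; on its middle a red grip block 36 mm (x) by 22 mm (y), from 6 to 48 mm above the underside. Loose, flat on the bench, about 0.3 kg. Origin: centre of underside; x through both holes, z up. Fits either way round. Pinch the grip across its 22 mm (along y): along x the fingers would meet the posts.
- terminal_panel: Fixed grey panel 160 x 90 x 20 mm flat on the bench, two upright 10 mm brass posts at x = -40, +40 mm, each on a round brass shoulder 36 mm wide whose top is 28 mm above the origin; post tops, tapered over the last 10 mm, are 70 mm above it. Origin: centre of underside, bench height; x along the line of the posts, z up. Home: link's underside on both shoulders, 28 mm above the origin.
- short_link: Bystander, must not be disturbed: a shorter copper link, 110 x 50 x 6 mm, with two 26 mm holes only 54 mm apart, which do not match the posts, and a yellow grip block 18 x 22 mm, up to 48 mm above the underside. Loose. Origin: centre of the underside; x along its length.
- solder_pump: Bystander, must not be disturbed: a solder pump lying on the bench, aluminium tube with blue and black ends, 211 mm long, 24 mm thick. Loose. Origin: under the middle of its aluminium tube, at bench height; x along it towards the nozzle.
Not all that is in view belongs to the job. What is shaped like the long_link but black or green is not meant. Leave any black look-alike of the terminal_panel alone.

How it is judged:
By the outcome, as a careful person would: the job done as asked, in the order asked, and still so for the second after the job is handed in, with the robot touching nothing.
It also fails if it takes over 42 s, if anything falls off the work surface, if the arm or the gripper's body presses on something with over 40 N, if the wrist force passes 120 N, or if a joint passes its speed limit or range.

### The arm

A 7-joint arm with a two-finger parallel gripper is mounted at the origin on the work surface. World frame = base frame: x ahead of the robot, y to its left, z up, the work surface at z = 0. Lengths are in m, angles in rad, forces in N, time in s.
With the tool pointing down it reaches from about 0.425 to 0.875 m from the base axis. Payload 9.9 kg.
Tool frame: the origin (TCP) lies midway between the tips of the shut fingers; the grasp point (between the pads) lies 19 mm behind it; z points along the fingers, y is the direction in which the jaws open and shut (so a half turn about z gives the same grasp; the last joint's range is limited). The gripper opens to 85 mm and grips with 20 to 120 N. Pads are 22 mm wide; open, the fingers measure 114 mm over their backs; the gripper's body (76 mm by 85 mm) begins 54 mm behind the grasp point. The pads swing forward as they close: fully open they stand 13 mm farther back than shut.
Start: joints at [-1.344, 0.576, 0.025, 1.437, -0.015, 1.129, -0.057], TCP at [0.206, 0.643, 0.231] pointing down, gripper open.
Joint ranges: [-2.76, 2.76], [-0.34, 2.15], [-1.52, 1.57], [0.19, 2.46], [-1.09, 4.23], [0.17, 1.99], [-2.82, 2.82]. Speed limits (rad/s): [2.22, 2.22, 3.01, 3.01, 3.14, 3.14, 3.14].

### API

Orientations are given as a unit quaternion [x, y, z, w].
In Python, from cell import manip, imaging, job gives the robot as it stands.
- The arm moves only by the tool arm_command, never from a script. Its argument "moves" is a list of rows, each a list of 6 numbers: the shift along the tool's x, y, z in units of 40 mm (1.0 is 40 mm), then the turn, a rotation vector about the tool's x, y, z in units of 8 degrees (1.0 is 8 degrees). A call has 1 to 5 rows; each row shifts and turns the pose as measured when the row begins, along the tool's axes as they then stand; what a row does not reach is not made up. A row lasts 1/8 s, in which the tool goes at most 62.5 mm and 10.7 degrees, less where a joint would pass 70% of its speed; a pose out of reach is approached as far as the arm can. A call is refused whole if a number of a shift passes 1 or a number of a turn 1, either way. A call with a gripper value outside its range is refused whole. "fingers" is the gripper's target within -1 to 1 (fully open at 1, half-way at 0, shut at -1), set as the call begins (left out, the last holds). The fingers move at their own pace and stop on an object; "newtons" is the grip in N (left out, the last holds). Time passes only in rows, so rows that do not move let the fingers close. It gives the time, the measured TCP pose, the force and the opening at its end, in the units of the state.
- manip.get_obs(): the state, without advancing time (a new reading comes with each control period).
- imaging.read_camera(name): name is "side" or "top"; returns a dict with "frame" (480x640x3 uint8, red, green, blue), "fx", "fy", "cx", "cy" (pixels), "origin" and "rotation" of the camera in the world. Camera axes: x right, y up, looking along -z (the intrinsics and any distortion apply to the point x, -y, -z); pixel columns grow to the right and rows downward; lengths in m; the calibration is good to about 2 mm. A picture is of the moment at which its call begins. There is no depth.
- job.finish_job(): hands the job in, once; it reports no verdict.
The state is a dict: "time_s": time; "q": joint angles; "qvel": joint speeds; "tau": joint torques, N m; "tool_pos": TCP position; "tcp_rot": TCP orientation; "wrist_force": force on the tool from outside, world axes, zero at the start; "wrist_torque": the same for the moment, N m; "width": finger opening in m.
Only numpy, scipy, OpenCV 4.12 (cv2) and the standard library are available. Lean on these libraries where they do the work, as an engineer would, in place of code of your own. Each camera call takes 0.05 s, during which the arm holds its last target. There are 200 camera calls.

## Working session

There is one attempt and no reset: what is moved stays moved. The work goes in short steps, Python scripts to look and compute and a tool call to move; the robot and the scene stay as the last step left them, time stands still between calls to the robot, and variables do not carry over. Pictures are saved under pics/ and viewed, about 8 in all and at most 12, crops included, and the job is handed in when it is done.

Besides the shell and the picture viewer there is one more tool, called after "Request:" by a JSON object that holds its "op" and its "data", one argument or row to a line. arm_command: Moves the arm, as the interface text tells. Its arguments: {"type":"object","properties":{"moves":{"type":"array"},"fingers":{"type":"number"},"newtons":{"type":"number"}},"required":["moves"]}

```bash
mkdir -p pics; ls
python3 - <<'E'
from cell import manip, imaging
import cv2,numpy as np
for n in("top","side"):
    c=imaging.read_camera(n); cv2.imwrite(f"pics/{n}0.png",c["frame"][:,:,::-1])
    print({k:(np.round(v,4).tolist() if not isinstance(v,str) else v) for k,v in c.items() if k!="frame"})
print(manip.get_obs())
E
```

```text
pics
{'fx': 473.525, 'fy': 473.525, 'cx': 310.0693, 'cy': 234.8266, 'origin': [0.3841, 0.0681, 1.1678], 'rotation': [-0.0644, 0.0552, 0.706, -0.7031]}
{'fx': 465.1168, 'fy': 465.1168, 'cx': 327.0026, 'cy': 238.7413, 'origin': [0.4448, 0.9033, 0.7151], 'rotation': [-0.039, 0.4278, 0.8989, -0.0868]}
{'time_s': 0.1, 'q': array([-1.34378354,  0.57644491,  0.02485641,  1.43785635, -0.01499781,
        1.12899418, -0.0564958 ]), 'qvel': array([ 0.00042215, -0.00190876,  0.00202303, -0.00189864,  0.00195329,
        0.00160951, -0.00076681]), 'tau': array([ 7.00211705e-03, -7.67314410e+01,  2.25846693e+00, -2.86605048e+01,
        1.59649900e-02,  8.68954870e-03, -1.28185744e-05]), 'tool_pos': array([0.20630818, 0.6422568 , 0.23051978]), 'tcp_rot': array([ 1.54766938e-01,  9.87950717e-01, -7.55259010e-04, -7.54327159e-05]), 'wrist_force': array([-0.20649851,  0.86070108,  0.00186819]), 'wrist_torque': array([-0.01025307,  0.00999723, -0.01604648]), 'width': 0.0854212760462407}
```

View pics/top0.png

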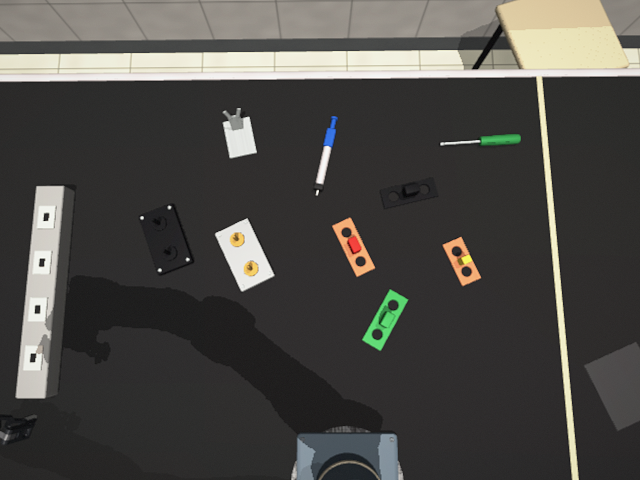

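View pics/side0.png

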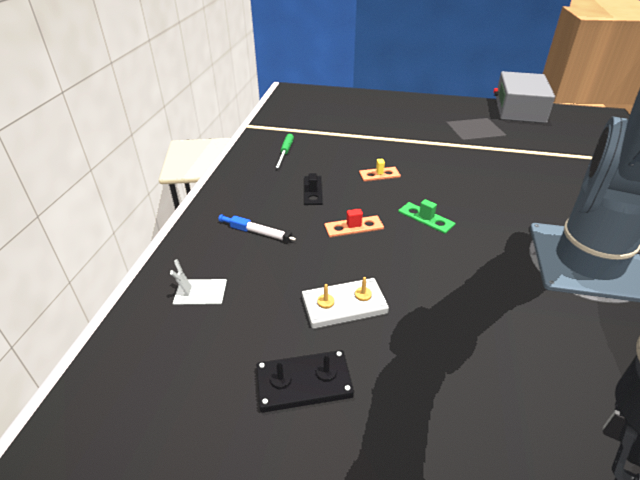

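Top view: copper link with red grip at (353,246); copper link with yellow grip at (462,261) is the short one; the black (410,193) and green (386,320) look-alikes are not meant. The light grey panel with brass posts is at (245,255), and the black look-alike panel is at (166,240). The red-grip link fits the description. I'll measure it and confirm in a crop.

```bash
cat > h.py <<'E'
import cv2,numpy as np
from cell import manip, imaging
from scipy.spatial.transform import Rotation as R
def cast(c,uv,z):
    uv=np.atleast_2d(uv).astype(float)
    d=np.c_[(uv[:,0]-c["cx"])/c["fx"],-(uv[:,1]-c["cy"])/c["fy"],-np.ones(len(uv))]
    d=R.from_quat(c["rotation"]).apply(d); o=np.array(c["origin"])
    return o+d*((z-o[2])/d[:,2])[:,None]
def proj(c,p):
    q=R.from_quat(c["rotation"]).inv().apply(np.atleast_2d(p)-np.array(c["origin"]))
    return np.c_[c["cx"]+c["fx"]*q[:,0]/-q[:,2],c["cy"]-c["fy"]*q[:,1]/-q[:,2]]
def blobs(c,lo,hi,amin=15):
    m=cv2.inRange(cv2.cvtColor(c["frame"],cv2.COLOR_RGB2HSV),lo,hi)
    cs,_=cv2.findContours(m,cv2.RETR_EXTERNAL,cv2.CHAIN_APPROX_NONE)
    return sorted([k for k in cs if cv2.contourArea(k)>amin],key=cv2.contourArea,reverse=True)
def rect(c,k,z):
    p=cast(c,k[:,0,:],z)[:,:2]*1000
    (x,y),s,a=cv2.minAreaRect(p.astype(np.float32))
    if s[0]<s[1]: s=s[::-1];a+=90
    return np.round([x,y,*s,(a+90)%180-90],1)
def tri(c1,u1,c2,u2):
    A=[];b=[]
    for c,u in((c1,u1),(c2,u2)):
        o=np.array(c["origin"]);d=cast(c,u,0)[0]-o;d/=np.linalg.norm(d)
        P=np.eye(3)-np.outer(d,d);A.append(P);b.append(P@o)
    return np.linalg.lstsq(np.vstack(A),np.hstack(b),rcond=None)[0]
E
python3 - <<'E'
from h import *
T=imaging.read_camera("top");S=imaging.read_camera("side")
for n,c in(("top",T),("side",S)):
    print(n)
    for nm,lo,hi,z in(("copper",(5,90,120),(15,200,255),.006),("red",(0,200,60),(4,255,255),.048),("brass",(16,120,120),(25,255,255),.028),("panel",(0,0,150),(180,40,255),.02)):
        for k in blobs(c,lo,hi)[:7]:
            x,y=k[:,0,:].mean(0)
            r=rect(c,k,z)
            if r[2]<300: print(nm,np.round([x,y]),cv2.contourArea(k),r)
a=T["frame"][200:310,190:400]; b=S["frame"][190:340,280:410]
a=cv2.resize(a,None,fx=3,fy=3,interpolation=cv2.INTER_CUBIC)
b=cv2.resize(b,(286,330),interpolation=cv2.INTER_CUBIC)
im=np.hstack([a[:,:510],b]) if 0 else None
cv2.imwrite("pics/c1.png",a[:,:,::-1]);cv2.imwrite("pics/c2.png",cv2.resize(S["frame"][190:340,280:410],None,fx=4,fy=4)[:,:,::-1])
E
```

```text
top
copper [353. 247.] 1127.5 [553.3 -23.2 142.3  52.2  24.8]
copper [461. 261.] 789.5 [ 515.9 -287.9  112.1   52.4   22.5]
brass [251. 268.] 134.5 [497.3 227.   31.7  31.5  89.8]
brass [237. 239.] 131.5 [568.6 262.5  32.3  31.8   1.2]
panel [244. 254.] 2258.5 [533.6 244.8 158.8  89.6  25.8]
panel [314.  19.] 2228.0 [1163.3   72.4  190.6  102.7   89.3]
panel [240.  19.] 2048.5 [1162.7  267.8  204.1  102.9   89.3]
panel [390.  18.] 1961.5 [1163.8 -125.6  201.1  102.5   89.3]
panel [239. 136.] 822.0 [835.4 263.2  99.1  69.8  12.1]
side
copper [353. 226.] 76.5 [551.2 -18.3 144.5  62.6  24.9]
copper [341. 226.] 62.5 [581.9  -7.1  40.1  24.5  36.2]
copper [379. 174.] 49.0 [ 513.7 -281.4  115.1   66.2   22.9]
copper [372. 173.] 33.5 [ 534.1 -276.5   37.9   24.4   36.2]
copper [388. 172.] 24.5 [ 490.5 -293.1   24.1   22.6   11.3]
brass [380. 167.] 70.0 [ 513.9 -279.4   79.    23.4  -83.8]
brass [324. 293.] 57.5 [577.8 246.3  48.5  20.1 -76.5]
brass [363. 286.] 54.0 [504.3 210.3  50.3  18.5 -82.7]
panel [344. 300.] 2307.5 [529.9 253.4 161.2 102.4  25.9]
panel [194. 285.] 1272.5 [850.4 254.2 137.7 127.  -77. ]
panel [527.  84.] 962.0 [    2.  -1070.7   255.4   177.1   -89.8]
panel [265. 230.] 276.0 [759.4  58.6 104.8  30.  -13. ]
panel [602. 299.] 61.0 [ 13.5 146.2  84.6   9.9  -1.5]
panel [280. 159.] 35.5 [ 813.8 -285.4  104.1    9.2  -86.6]
```

View pics/c1.png

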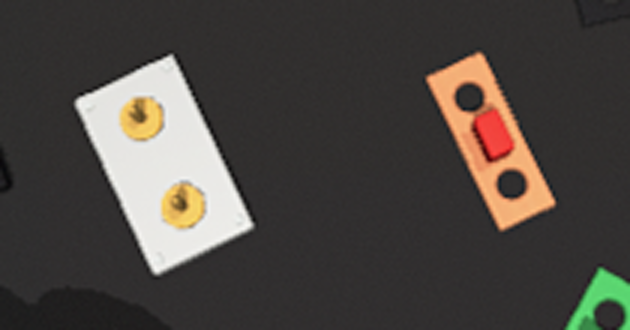

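View pics/c2.png

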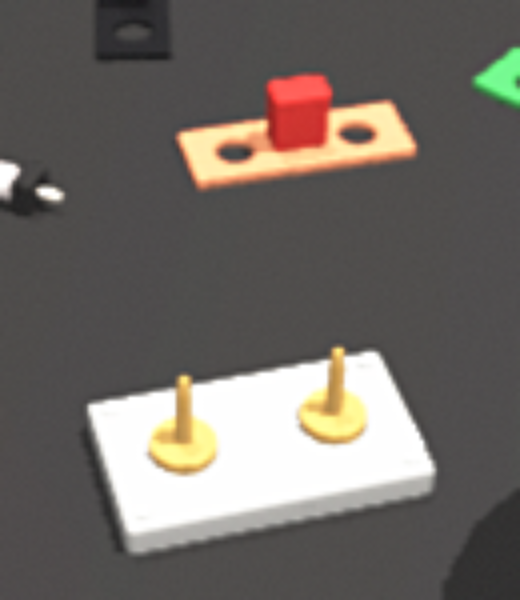

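The crop shows a copper plate with two holes and a red grip in its middle, measuring 142 x 52 mm, so it is the long link. The grey panel's brass posts are 79.6 mm apart. Link: (0.553, -0.023), yaw 24.8°. Panel: (0.533, 0.245), yaw about 26°.

```bash
cat > plan.py <<'E'
import sys
from h import *
def main(x,y,z,yd,n=5):
    # target TCP, tool y-axis world heading yd (deg), tool pointing down
    o=manip.get_obs(); p=np.array(o["tool_pos"]); r=R.from_quat(o["tcp_rot"]); a=np.radians(yd)
    Y=np.array([np.cos(a),np.sin(a),0]);Z=np.array([0,0,-1.]);G=R.from_matrix(np.c_[np.cross(Y,Z),Y,Z]); t=np.array([x,y,z])
    yy=r.as_matrix()[:,1]
    print("t",round(o["time_s"],2),"pos",np.round(p,4),"yd",round(np.degrees(np.arctan2(yy[1],yy[0])),1),"tilt",np.round(np.degrees(r.as_matrix()[:2,2]),2),"F",np.round(o["wrist_force"],1),"w",round(o["width"],4),"q7",round(o["q"][6],2))
    for i in range(int(n)):
        s=r.inv().apply(t-p)/.04; s/=max(1,abs(s).max())
        w=np.degrees((r.inv()*G).as_rotvec())/8; w/=max(1,abs(w).max())
        print(np.round(np.r_[s,w],2).tolist())
        p=p+r.apply(s*.04); r=r*R.from_rotvec(np.radians(w*8))
main(*map(float,sys.argv[1:]))
E
python3 plan.py .553 -.023 .16 -65.2 10
```

```text
t 0.2 pos [0.2063 0.6424 0.2308] yd 72.2 tilt [-0.02 -0.06] F [ 0.2  0.1 -0.5] w 0.0857 q7 -0.06
[-1.0, -0.99, 0.13, -0.0, 0.0, 1.0]
[-1.0, -0.74, 0.12, -0.0, 0.0, 1.0]
[-1.0, -0.55, 0.11, -0.0, 0.0, 1.0]
[-1.0, -0.38, 0.1, -0.0, 0.0, 1.0]
[-1.0, -0.22, 0.1, -0.0, 0.0, 1.0]
[-1.0, -0.08, 0.1, -0.0, 0.0, 1.0]
[-1.0, 0.06, 0.09, -0.0, 0.0, 1.0]
[-1.0, 0.2, 0.1, -0.0, 0.0, 1.0]
[-1.0, 0.35, 0.1, -0.0, 0.0, 1.0]
[-1.0, 0.52, 0.11, -0.0, 0.0, 1.0]
```

Request:
{"op": "arm_command", "data": {
  "moves": [
    [-1,-0.9,0,0,0,1],
    [-1,-0.7,0,0,0,1],
    [-1,-0.5,0,0,0,1],
    [-1,-0.4,0,0,0,1],
    [-1,-0.2,0,0,0,1]
  ],
  "fingers": 1,
  "newtons": 60
}}

```text
time_s: 0.82
tool_pos: [0.3173, 0.436, 0.229]
tcp_rot: [0.49, 0.872, -0.001, -0.001]
wrist_force: [0.9, -0.0, -0.2]
width: 0.0851
```

```bash
python3 plan.py .553 -.023 .16 -65.2 10
```

```text
t 0.82 pos [0.3173 0.436  0.229 ] yd 31.3 tilt [-0.14 -0.05] F [ 0.9 -0.  -0.2] w 0.0851 q7 -0.37
[-1.0, -0.07, 0.13, -0.0, 0.0, 1.0]
[-1.0, 0.07, 0.13, -0.0, 0.0, 1.0]
[-1.0, 0.21, 0.14, -0.0, 0.0, 1.0]
[-1.0, 0.36, 0.14, -0.0, 0.0, 1.0]
[-1.0, 0.53, 0.15, -0.0, 0.0, 1.0]
[-1.0, 0.72, 0.16, -0.0, 0.0, 1.0]
[-1.0, 0.96, 0.18, -0.0, 0.0, 1.0]
[-0.78, 1.0, 0.17, -0.0, 0.0, 1.0]
[-0.58, 1.0, 0.15, -0.0, 0.0, 1.0]
[-0.41, 1.0, 0.14, -0.0, 0.0, 1.0]
```

Request:
{"op": "arm_command", "data": {
  "moves": [
    [-1,-0.1,0.1,0,0,1],
    [-1,0.1,0.1,0,0,1],
    [-1,0.2,0.1,0,0,1],
    [-1,0.4,0.1,0,0,1],
    [-1,0.5,0.1,0,0,1]
  ]
}}

```text
time_s: 1.45
tool_pos: [0.4135, 0.2434, 0.209]
tcp_rot: [0.766, 0.643, -0.0, -0.001]
wrist_force: [1.1, 0.1, 0.4]
width: 0.0855
```

Request:
{"op": "arm_command", "data": {
  "moves": [
    [-1,0.7,0.2,0,0,1],
    [-0.9,0.9,0.2,0,0,1],
    [-0.7,0.9,0.2,0,0,1],
    [-0.5,0.9,0.2,0,0,1]
  ]
}}

```text
time_s: 1.95
tool_pos: [0.4972, 0.0704, 0.1765]
tcp_rot: [0.917, 0.399, 0.001, -0.001]
wrist_force: [0.6, -0.7, 0.3]
width: 0.0853
```

```bash
python3 plan.py .553 -.023 .13 -65.2 5
```

```text
t 1.95 pos [0.4972 0.0704 0.1765] yd -43.0 tilt [0.06 0.14] F [ 0.6 -0.7  0.3] w 0.0853 q7 -0.61
[-0.29, 1.0, 0.44, -0.0, -0.01, 1.0]
[-0.14, 1.0, 0.43, -0.0, -0.01, 1.0]
[-0.0, 0.67, 0.29, -0.0, -0.0, 0.77]
[0.0, -0.0, -0.0, 0.0, 0.0, 0.0]
[0.0, 0.0, 0.0, -0.0, -0.0, 0.0]
```

Request:
{"op": "arm_command", "data": {
  "moves": [
    [-0.3,1,0.4,0,0,1],
    [-0.15,1,0.4,0,0,1],
    [0,0.7,0.3,0,0,0.75],
    [0,0,0,0,0,0]
  ]
}}

```text
time_s: 2.45
tool_pos: [0.5552, -0.031, 0.1305]
tcp_rot: [0.978, 0.207, 0.001, -0.0]
wrist_force: [0.0, 0.3, 0.3]
width: 0.0855
```

```bash
python3 plan.py .553 -.023 .012 -65.2 5
```

```text
t 2.45 pos [ 0.5552 -0.031   0.1305] yd -66.1 tilt [0.09 0.06] F [0.  0.3 0.3] w 0.0855 q7 -0.68
[0.01, -0.07, 1.0, -0.0, -0.01, -0.11]
[0.01, -0.07, 1.0, -0.0, 0.0, -0.0]
[0.01, -0.07, 0.96, 0.0, 0.0, 0.0]
[-0.0, 0.0, 0.0, -0.0, -0.0, 0.0]
[0.0, 0.0, 0.0, 0.0, 0.0, 0.0]
```

Request:
{"op": "arm_command", "data": {
  "moves": [
    [0,-0.2,0.8,0,0,-0.1],
    [0,0,0.8,0,0,0],
    [0,0,0.8,0,0,0],
    [0,0,0.5,0,0,0],
    [0,0,0,0,0,0]
  ]
}}

```text
time_s: 3.08
tool_pos: [0.5521, -0.0183, 0.0128]
tcp_rot: [0.976, 0.22, 0.002, -0.002]
wrist_force: [-0.8, -1.3, 0.6]
width: 0.0855
```

```bash
python3 plan.py .553 -.023 .012 -65.2 2
python3 - <<'E'
from h import *
c=imaging.read_camera("side");cv2.imwrite("pics/s1.png",cv2.resize(c["frame"][150:290,270:450],None,fx=4,fy=4)[:,:,::-1])
E
```

```text
t 3.08 pos [ 0.5521 -0.0183  0.0128] yd -64.6 tilt [0.16 0.26] F [-0.8 -1.3  0.6] w 0.0855 q7 -0.55
[-0.03, 0.12, 0.02, -0.02, -0.03, 0.07]
[0.0, 0.0, 0.0, 0.0, -0.0, 0.0]
```

View pics/s1.png

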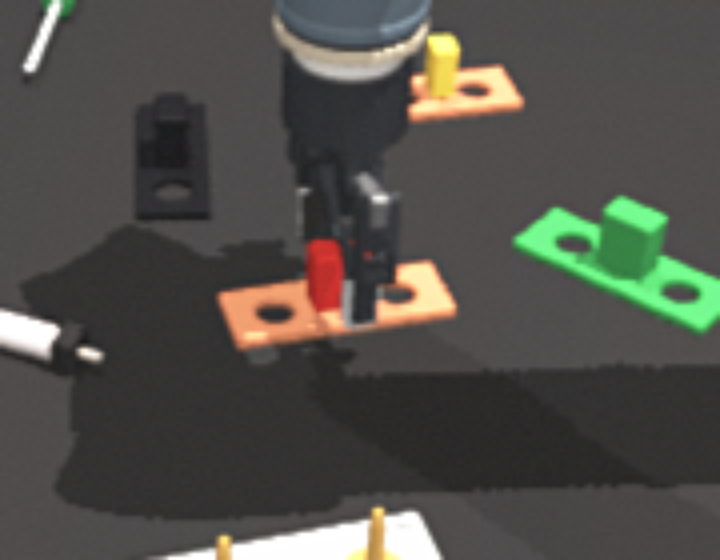

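The fingers straddle the red grip at (325,275) in the crop, at most a few mm off centre, and touch nothing else. I'll make a small correction, then close.

Request:
{"op": "arm_command", "data": {
  "moves": [
    [-0.05,0.1,0.0,0,0,0.1],
    [0,0,0,0,0,0]
  ]
}}

```text
time_s: 3.38
tool_pos: [0.5535, -0.0227, 0.0156]
tcp_rot: [0.977, 0.213, 0.004, -0.002]
wrist_force: [-0.3, 0.5, -0.1]
width: 0.0854
```

Request:
{"op": "arm_command", "data": {
  "moves": [
    [0,0,0,0,0,0],
    [0,0,0,0,0,0],
    [0,0,0,0,0,0],
    [0,0,0,0,0,0],
    [0,0,0,0,0,0]
  ],
  "fingers": -1,
  "newtons": 60
}}

```text
time_s: 4.0
tool_pos: [0.5542, -0.0226, 0.0169]
tcp_rot: [0.977, 0.213, 0.005, -0.002]
wrist_force: [0.4, 0.4, 0.3]
width: 0.0213
```

```bash
python3 plan.py .553 -.023 .11 -65.2 2
```

```text
t 4.0 pos [ 0.5542 -0.0226  0.0169] yd -65.4 tilt [0.5 0.3] F [0.4 0.4 0.3] w 0.0213 q7 -0.55
[-0.0, -0.0, -1.0, -0.01, -0.07, -0.02]
[-0.01, -0.0, -1.0, 0.0, 0.0, -0.0]
```

Request:
{"op": "arm_command", "data": {
  "moves": [
    [0,0,-0.5,0,0,0],
    [0,0,-0.8,0,0,0],
    [0,0,-0.9,0,0,0],
    [0,0,-0.7,0,0,0],
    [0,0,0,0,0,0]
  ]
}}

```text
time_s: 4.62
tool_pos: [0.5512, -0.0229, 0.1336]
tcp_rot: [0.977, 0.213, 0.002, -0.002]
wrist_force: [-0.4, 0.3, -3.4]
width: 0.0213
```

```bash
python3 plan.py .533 .245 .14 -64 10
```

```text
t 4.62 pos [ 0.5512 -0.0229  0.1336] yd -65.4 tilt [0.16 0.28] F [-0.4  0.3 -3.4] w 0.0213 q7 -0.68
[0.38, -1.0, -0.02, -0.02, -0.03, -0.17]
[0.41, -1.0, -0.03, 0.0, -0.0, 0.0]
[0.41, -1.0, -0.03, 0.0, 0.0, 0.0]
[0.41, -1.0, -0.03, -0.0, -0.0, 0.0]
[0.41, -1.0, -0.03, 0.0, 0.0, 0.0]
[0.41, -1.0, -0.03, -0.0, -0.0, 0.0]
[0.09, -0.23, -0.01, 0.0, 0.0, 0.0]
[0.0, 0.0, 0.0, -0.0, -0.0, 0.0]
[0.0, 0.0, 0.0, 0.0, 0.0, 0.0]
[0.0, 0.0, 0.0, -0.0, -0.0, 0.0]
```

Request:
{"op": "arm_command", "data": {
  "moves": [
    [0.3,-0.7,0,0,0,-0.1],
    [0.4,-0.9,0,0,0,0],
    [0.4,-0.9,0,0,0,0],
    [0.4,-0.9,0,0,0,0],
    [0.4,-0.9,0,0,0,0]
  ]
}}

```text
time_s: 5.25
tool_pos: [0.5435, 0.1666, 0.1279]
tcp_rot: [0.976, 0.217, -0.002, -0.001]
wrist_force: [1.3, 0.8, -2.5]
width: 0.0214
```

Request:
{"op": "arm_command", "data": {
  "moves": [
    [0.4,-0.9,0,0,0,0],
    [0.3,-0.6,0,0,0,0],
    [0,0,0,0,0,0],
    [0,0,0,0,0,0]
  ]
}}

```text
time_s: 5.75
tool_pos: [0.5393, 0.2383, 0.1209]
tcp_rot: [0.976, 0.22, -0.006, -0.001]
wrist_force: [0.5, -0.5, -3.0]
width: 0.0212
```

```bash
python3 plan.py .533 .245 .13 -64 3
```

```text
t 5.75 pos [0.5393 0.2383 0.1209] yd -64.6 tilt [-0.74 -0.08] F [ 0.5 -0.5 -3. ] w 0.0212 q7 -1.1
[-0.07, -0.22, -0.22, -0.03, 0.09, -0.08]
[0.0, 0.0, 0.0, 0.0, 0.0, 0.0]
[0.0, 0.0, 0.0, 0.0, 0.0, 0.0]
```

Request:
{"op": "arm_command", "data": {
  "moves": [
    [-0.05,-0.2,-0.1,0,0.1,-0.1],
    [0,0,0,0,0,0]
  ]
}}

```text
time_s: 6.0
tool_pos: [0.5335, 0.2431, 0.1246]
tcp_rot: [0.974, 0.226, 0.0, -0.002]
wrist_force: [0.6, -0.1, -2.6]
width: 0.0208
```

```bash
python3 plan.py .533 .245 .13 -64 1
python3 - <<'E'
from h import *
T=imaging.read_camera("top");S=imaging.read_camera("side");z=manip.get_obs()["tool_pos"][2]-.0165+.006
for c in(T,S):
    for k in blobs(c,(5,90,80),(15,200,255))[:4]: print(np.round(k[:,0].mean(0)),cv2.contourArea(k),rect(c,k,z),rect(c,k,.006))
a=cv2.resize(T["frame"][190:310,180:320],None,fx=3,fy=3);b=cv2.resize(S["frame"][220:340,280:410],None,fx=3,fy=3)
cv2.imwrite("pics/d1.png",np.hstack([a,b])[:,:,::-1])
E
```

```text
t 6.0 pos [0.5335 0.2431 0.1246] yd -63.9 tilt [-0.03  0.24] F [ 0.6 -0.1 -2.6] w 0.0208 q7 -1.1
[0.01, -0.05, -0.13, -0.03, -0.01, 0.01]
[461. 261.] 835.5 [ 503.9 -254.6  102.9   49.5   22.5] [ 516.2 -287.8  113.4   54.6   22.5]
[246. 262.] 556.5 [503.7 228.1  76.3  50.5  27.2] [516.  244.6  84.1  55.7  27.2]
[578.  64.] 4242.0 [ -213.  -1313.   1401.7   202.2    75.9] [ -331.4 -1712.   1654.    238.6    75.9]
[346. 266.] 1181.0 [530.6 246.2 143.9  58.1  27.1] [546.1 128.  169.8  68.6  27.1]
[387. 174.] 38.5 [ 491.1 -105.7   71.4   56.    22.9] [ 499.4 -287.3   84.2   66.1   22.9]
[388. 172.] 24.5 [ 483.5 -110.6   20.4   19.2   11.3] [ 490.5 -293.1   24.1   22.6   11.3]
```

View pics/d1.png

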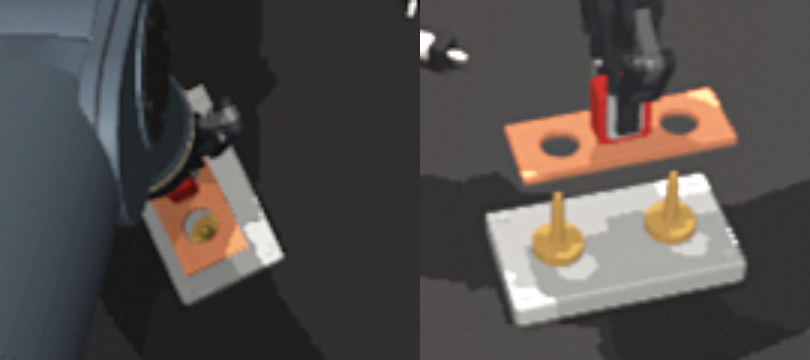

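The link hangs level at (346,266) in the side view, 26-27° against the panel's 26°. Its centre is about (533, 242-243), 1-2 mm short in y, so I'll correct that on the way down.

Request:
{"op": "arm_command", "data": {
  "moves": [
    [0,-0.05,0.3,0,0,0.1],
    [0,0,0.4,0,0,0],
    [0,0,0.1,0,0,0],
    [0,0,0,0,0,0]
  ]
}}

```text
time_s: 6.6
tool_pos: [0.5331, 0.244, 0.0898]
tcp_rot: [0.976, 0.218, -0.0, -0.002]
wrist_force: [-0.6, 0.1, -3.0]
width: 0.0209
```

```bash
python3 plan.py .5335 .2448 .06 -65 1
python3 - <<'E'
from h import *
S=imaging.read_camera("side")
cv2.imwrite("pics/d2.png",cv2.resize(S["frame"][230:340,280:410],None,fx=5,fy=5)[:,:,::-1])
E
```

```text
t 6.6 pos [0.5331 0.244  0.0898] yd -64.9 tilt [-0.05  0.18] F [-0.6  0.1 -3. ] w 0.0209 q7 -1.08
[0.02, -0.01, 0.74, -0.02, -0.0, 0.02]
```

View pics/d2.png

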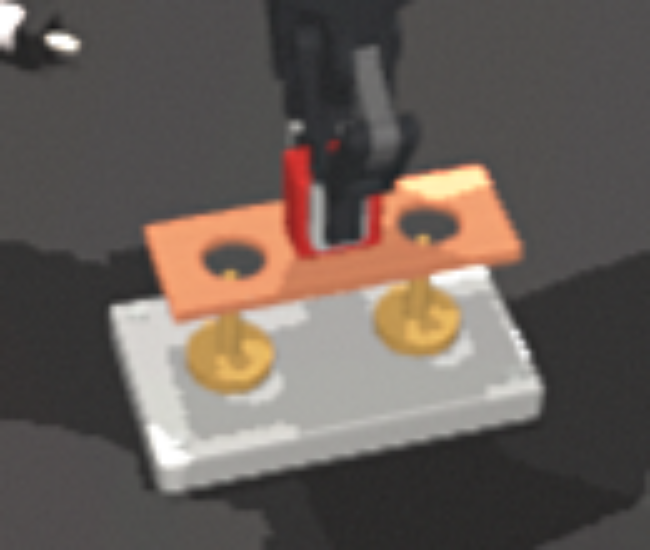

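Both post tips show inside the near rims of the holes, at (230,272) and (423,238). That matches centred holes seen at 45°, so I'll lower.

Request:
{"op": "arm_command", "data": {
  "moves": [
    [0,0,0.3,0,0,0],
    [0,0,0.3,0,0,0],
    [0,0,0.1,0,0,0],
    [0,0,0,0,0,0]
  ]
}}

```text
time_s: 7.15
tool_pos: [0.5333, 0.2442, 0.0601]
tcp_rot: [0.976, 0.218, 0.0, -0.002]
wrist_force: [0.2, -0.5, -3.0]
width: 0.0211
```

```bash
python3 plan.py .5335 .2448 .044 -65 1
```

```text
t 7.15 pos [0.5333 0.2442 0.0601] yd -64.9 tilt [-0.02  0.19] F [ 0.2 -0.5 -3. ] w 0.0211 q7 -1.05
[0.01, -0.01, 0.4, -0.02, -0.01, 0.02]
```

Expected contact is near z = 0.045.

Request:
{"op": "arm_command", "data": {
  "moves": [
    [0,0,0.15,0,0,0],
    [0,0,0.1,0,0,0],
    [0,0,0.05,0,0,0],
    [0,0,0,0,0,0]
  ]
}}

```text
time_s: 7.65
tool_pos: [0.5336, 0.2443, 0.0476]
tcp_rot: [0.976, 0.218, 0.001, -0.002]
wrist_force: [0.3, -0.6, -2.6]
width: 0.0206
```

Request:
{"op": "arm_command", "data": {
  "moves": [
    [0,0,0.05,0,0,0],
    [0,0,0,0,0,0]
  ]
}}

```text
time_s: 7.9
tool_pos: [0.5338, 0.2444, 0.0457]
tcp_rot: [0.976, 0.218, 0.001, -0.002]
wrist_force: [0.1, 1.2, -2.7]
width: 0.021
```

Request:
{"op": "arm_command", "data": {
  "moves": [
    [0,0,0.03,0,0,0],
    [0,0,0,0,0,0]
  ]
}}

```text
time_s: 8.15
tool_pos: [0.5339, 0.2444, 0.0452]
tcp_rot: [0.976, 0.218, 0.001, -0.002]
wrist_force: [-0.6, -0.1, -0.5]
width: 0.021
```

Request:
{"op": "arm_command", "data": {
  "moves": [
    [0,0,0.03,0,0,0],
    [0,0,0,0,0,0]
  ]
}}

```text
time_s: 8.4
tool_pos: [0.534, 0.2444, 0.0452]
tcp_rot: [0.976, 0.218, 0.001, -0.003]
wrist_force: [-0.0, 0.8, -3.4]
width: 0.0214
```

Request:
{"op": "arm_command", "data": {
  "moves": [
    [0,0,0.06,0,0,0],
    [0,0,0.06,0,0,0]
  ]
}}

```text
time_s: 8.65
tool_pos: [0.5341, 0.2445, 0.0447]
tcp_rot: [0.976, 0.217, 0.002, -0.004]
wrist_force: [-12.9, -2.4, 38.5]
width: 0.0215
```

```bash
python3 plan.py .5335 .2448 .044 -65 1
```

```text
t 8.65 pos [0.5341 0.2445 0.0447] yd -64.9 tilt [0.13 0.54] F [-12.9  -2.4  38.5] w 0.0215 q7 -1.03
[-0.01, -0.01, 0.02, -0.05, -0.04, 0.01]
```

Firm contact at z = 0.0447, as predicted. I'll relax and look before releasing.

Request:
{"op": "arm_command", "data": {
  "moves": [
    [0,0,0,0,0,0],
    [0,0,0,0,0,0]
  ]
}}

```text
time_s: 8.9
tool_pos: [0.5343, 0.2445, 0.0452]
tcp_rot: [0.976, 0.217, 0.003, -0.005]
wrist_force: [0.8, -0.5, -2.5]
width: 0.0214
```

```bash
python3 plan.py .5335 .2448 .044 -65 1
python3 - <<'E'
from h import *
S=imaging.read_camera("side")
cv2.imwrite("pics/d3.png",cv2.resize(S["frame"][240:340,280:410],None,fx=5,fy=5)[:,:,::-1])
E
```

```text
t 8.9 pos [0.5343 0.2445 0.0452] yd -64.9 tilt [0.18 0.58] F [ 0.8 -0.5 -2.5] w 0.0214 q7 -1.03
[-0.02, -0.01, 0.03, -0.06, -0.05, 0.01]
```

View pics/d3.png

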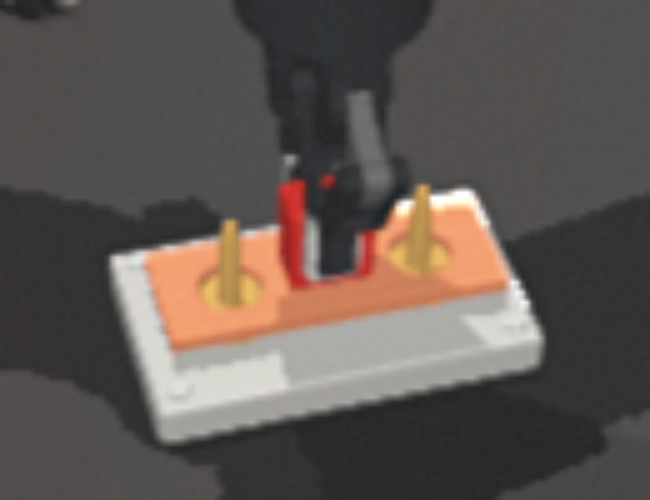

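Both posts, at (230,265) and (422,230), are through the holes and centred, with brass shoulder visible inside them. I'll level the tool, seat lightly and open.

Request:
{"op": "arm_command", "data": {
  "moves": [
    [0,0,0.03,-0.05,-0.05,0],
    [0,0,0.04,0,0,0]
  ]
}}

```text
time_s: 9.2
tool_pos: [0.5341, 0.2444, 0.0447]
tcp_rot: [0.976, 0.217, -0.0, -0.001]
wrist_force: [-10.4, -1.8, 33.2]
width: 0.0213
```

Request:
{"op": "arm_command", "data": {
  "moves": [
    [0,0,0,0,0,0],
    [0,0,0,0,0,0],
    [0,0,0,0,0,0],
    [0,0,0,0,0,0]
  ],
  "fingers": 0.6
}}

```text
time_s: 9.7
tool_pos: [0.5346, 0.2445, 0.0442]
tcp_rot: [0.976, 0.217, -0.0, -0.001]
wrist_force: [0.2, 0.1, 0.1]
width: 0.0683
```

```bash
python3 plan.py .5335 .2448 .16 -65 1
```

```text
t 9.7 pos [0.5346 0.2445 0.0442] yd -64.9 tilt [-0.04  0.06] F [0.2 0.1 0.1] w 0.0683 q7 -1.04
[-0.01, -0.01, -1.0, -0.01, 0.0, 0.01]
```

Released with zero force. Now retreat straight up and back.

Request:
{"op": "arm_command", "data": {
  "moves": [
    [0,0,-0.4,0,0,0],
    [0,0,-0.8,0,0,0],
    [0,0,-1,0,0,0],
    [0,0,-1,0,0,0],
    [0,0,-1,0,0,0]
  ]
}}

```text
time_s: 10.32
tool_pos: [0.5335, 0.2431, 0.2182]
tcp_rot: [0.976, 0.216, -0.002, 0.001]
wrist_force: [0.4, 1.1, -0.8]
width: 0.0685
```

Request:
{"op": "arm_command", "data": {
  "moves": [
    [0.4,-0.9,-0.4,0,0,0],
    [0.4,-0.9,-0.4,0,0,0],
    [0.4,-0.9,0,0,0,0],
    [0.4,-0.9,0,0,0,0],
    [0.2,-0.5,0,0,0,0]
  ]
}}

```text
time_s: 10.95
tool_pos: [0.5322, 0.4236, 0.2626]
tcp_rot: [0.977, 0.213, 0.003, -0.001]
wrist_force: [0.5, -1.5, 0.5]
width: 0.0683
```

Request:
{"op": "arm_command", "data": {
  "moves": [
    [0.4,-0.9,0,0,0,0],
    [0.2,-0.5,0,0,0,0],
    [0,0,0,0,0,0],
    [0,0,0,0,0,0]
  ]
}}

```text
time_s: 11.45
tool_pos: [0.53, 0.4858, 0.2662]
tcp_rot: [0.977, 0.213, 0.004, 0.0]
wrist_force: [-0.2, -0.6, -0.3]
width: 0.0679
```

```bash
python3 plan.py .5335 .2448 .16 -65 1
python3 - <<'E'
from h import *
T=imaging.read_camera("top");S=imaging.read_camera("side")
for c in(T,S):
    for k in blobs(c,(5,90,80),(15,200,255))[:3]: print(np.round(k[:,0].mean(0)),cv2.contourArea(k),rect(c,k,.034),rect(c,k,.006))
a=cv2.resize(T["frame"][200:310,190:300],(440,440));b=cv2.resize(S["frame"][240:350,290:400],(440,440))
a=np.hstack([a,b]);cv2.imwrite("pics/e1.png",cv2.resize(a,(800,400))[:,:,::-1])
cv2.imwrite("pics/e2.png",T["frame"][:,:,::-1])
E
```

```text
t 11.45 pos [0.53   0.4858 0.2662] yd -65.4 tilt [0.48 0.07] F [-0.2 -0.6 -0.3] w 0.0679 q7 -1.57
[-0.44, 1.0, 0.48, 0.02, -0.06, -0.05]
[244. 254.] 1113.5 [533.9 242.9 139.6  49.9  25.2] [537.6 247.3 143.1  51.1  25.2]
[461. 261.] 835.5 [ 513.  -279.2  110.7   53.3   22.5] [ 516.2 -287.8  113.4   54.6   22.5]
[592.  59.] 6997.5 [ -381.  -1573.   1559.    403.7    75.8] [ -415.  -1674.8  1623.1   420.3    75.8]
[385. 175.] 47.5 [ 510.8 -234.   111.6   62.5   24.2] [ 513.5 -280.8  116.2   65.    24.2]
[360. 300.] 37.0 [494.3 255.8  71.3  19.1  11.1] [496.3 229.1  74.2  19.9  11.1]
```

View pics/e1.png

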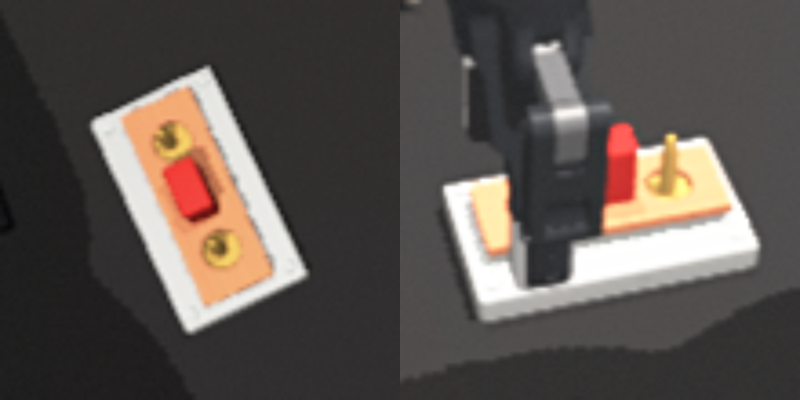

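View pics/e2.png

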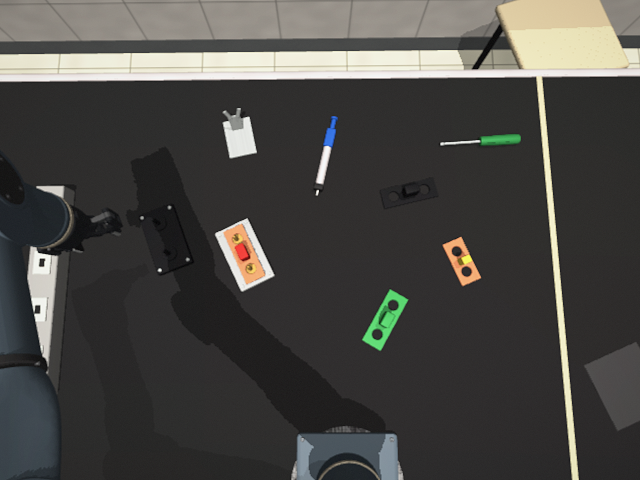

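The link lies flat at (244,254) in the top view: at plate-top height 34 mm it measures 139.6 x 49.9 mm, as it should. Both posts are through, the bystanders (325,155) and (461,261) have not moved, and the arm is clear.

```bash
python3 -c "
from cell import job; print(job.finish_job())"
```

```text
the job is handed in; nothing more can be done
None
```

The long red-grip link is threaded over both brass posts and lies flat on the shoulders. I lowered it until it touched, let go only then, and handed the job in at about 11.5 s of the 42 s.

- **Position:** the last top view puts the link's centre at (0.534, 0.243), about 2 mm from the panel centre, and its yaw at 25.2° against the panel's 26°. Measured at the seated height, its outline is 139.6 x 49.9 mm, which fits a link lying flat there.
- **Side view:** in the last side picture the gripper hid the left post. The picture taken just before release showed both posts through their holes.
- **Forces:** the highest wrist force I read was about 41 N, when the held link was pressed onto the shoulders. It read about zero after release.
- **Bystanders:** the short link measured the same before and after, and the solder pump looked unmoved in the top view. The black and green look-alikes also looked unmoved.

No check failed. The two cameras differed by up to about 5 mm on the link's position. I put this down to the side camera also seeing the plate's front edge, and used the top view.

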